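Advance the amber-vial carousel by one station

TASK

Two hand-indexed vial samplers stand on the lab bench. On the one that carries the amber-brown vials, turn the steel handwheel by its upright knob clockwise (seen from above) through exactly one full revolution, so that its carousel moves on by one vial, and leave the knob back at the red mark and let go. Leave the handwheel of the other sampler, with the pale vials, alone.

Things in the scene. Friction and masses are not known exactly. Their poses are not given: they have to be found in the camera images.
- amber_wheel (a joint): handwheel of the sampler with amber-brown vials, the one to work (it may stand on the left or on the right). In rad: 0 at the start with the knob at the red mark, growing as the wheel turns clockwise seen from above; one revolution is 6.283. No end stops or detents, light friction (1 to 2 N at the knob); it stays where it is left.
- amber_hub (a point): centre of that wheel's top face, on its upright axis, 84 mm above the bench. Steel disc, 144 mm diameter, 16 mm thick, lying flat on a white housing; hub cap 32 mm wide, 8 mm high. -x points from the hub to the red mark beside the rim, +x to the carousel: its vials stand 118 mm or more from the wheel's axis, tops 118 mm above the bench; a 163 mm high arm stands at its far edge.
- amber_grip (a point): centre, half-way up, of the black upright knob on that wheel: a cylinder of 22 mm diameter and 50 mm height, from 86 to 136 mm above the bench, 55 mm from the wheel's axis. It spins freely on its own pin, so a gripper can hold it at a fixed heading all the way round. At the start it stands between the hub and the red mark.
- clear_wheel (a joint): handwheel of the sampler with pale, almost white vials, otherwise the same machine; to be left alone. In rad: 0 at the start with the knob at the red mark, growing as the wheel turns clockwise seen from above; one revolution is 6.283. No end stops or detents, light friction (1 to 2 N at the knob); it stays where it is left.

How it is judged:
On the way:
1. the amber sampler's wheel has been turned clockwise past half a revolution (value of joint amber_wheel above 3.3 rad).
At the end, for the whole second after the job is handed in: The amber sampler's handwheel stands still, one clockwise revolution (6.283 rad) from its start to within 0.26 rad (15 degrees), so that its knob is back at the red mark; the other sampler's handwheel is within 0.26 rad of its start (value of joint amber_wheel between 6.023 and 6.543 rad and velocity of joint amber_wheel between -0.1 and 0.1 rad/s and value of joint clear_wheel between -0.26 and 0.26 rad); the robot touches nothing.
It fails at once if the amber sampler's wheel was turned well past one revolution (over 0.6 rad) (value of joint amber_wheel above 6.883 rad).
It fails at once if the amber sampler's wheel was turned anticlockwise (over 0.5 rad back from its start) (value of joint amber_wheel below -0.5 rad).
It fails at once if the other sampler's wheel was turned (value of joint clear_wheel above 0.4 rad or value of joint clear_wheel below -0.4 rad).
It also fails if it takes over 51 s, if anything falls off the work surface, if the arm or the gripper's body presses on something with over 40 N, if the wrist force passes 120 N, or if a joint passes its speed limit or range.

ROBOT

A 6-joint arm with a two-finger parallel gripper is mounted at the origin on the work surface. World frame = base frame: x ahead of the robot, y to its left, z up, the work surface at z = 0. Lengths are in m, angles in rad, forces in N, time in s.
With the tool pointing down it reaches from about 0.3 to 0.775 m from the base axis. Payload 14.6 kg.
Tool frame: the origin (TCP) lies at the very end of the fingers, on their centre line; the grasp point (between the pads) lies 19 mm behind it; z points along the fingers, x is the direction in which the jaws open and shut, and the axes are right-handed (so a half turn about z gives the same grasp; the last joint's range is limited). The gripper opens to 94 mm and grips with 3 to 60 N. Pads are 16 mm wide; open, the fingers measure 119 mm over their backs; the gripper's body (75 mm by 177 mm) begins 78 mm behind the grasp point.
Start: joints at [-0.067, 0.3, 1.521, -0, 1.321, -0.067], TCP at [0.55, -0, 0.205] pointing down, gripper open.
Joint ranges: [-3.03, 3.03], [-0.79, 2.21], [0.23, 2.52], [-1.04, 4.18], [0, 3.07], [-2.55, 2.55]. Speed limits (rad/s): [2.22, 2.22, 2.57, 3.14, 3.14, 3.14].

INTERFACE

Orientations are given as a unit quaternion [w, x, y, z].
In Python, from bench import manip, vision, order, spotter gives the robot as it stands.
- The arm moves only by the shell command python3 -m inch 'ROWS' [FORCE]. ROWS is JSON, a list of rows, each an object with "translation": the shift along the world's x, y, z in m, a list of three; "angular": the turn, a rotation vector about the world's x, y, z in rad, a list of three; "hand": the finger opening in m, from 0 to 0.094. A call has 1 to 5 rows; each row shifts and turns the commanded pose from where the row before left it; what a row does not reach is not made up. A row lasts 1/12 s, in which the tool goes at most 41.7 mm and 7.16 degrees, less where a joint would pass 70% of its speed; a pose out of reach is approached as far as the arm can. A call with a gripper value outside its range is refused whole. The fingers move at their own pace and stop on an object; FORCE is the grip in N (left out, the last holds). Time passes only in rows, so rows that do not move let the fingers close. It gives the time, the measured TCP pose, the force and the opening at its end, in the units of the state.
- manip.observe(): the state, without advancing time (a new reading comes with each control period).
- vision.snapshot(name): name is "scene" or "side" or "wrist"; returns a dict with "pixels" (400x640x3 uint8, red, green, blue), "intrinsics" (3x3 intrinsics, pixels), "dist_coeffs" ([k1, k2, p1, p2, k3] as OpenCV has them; the pictures are not rectified), "R" (3x3) and "t" (3): a world point X has camera coordinates R X + t; the wrist camera has in their place "tool_from_camera" (4x4, takes a point from camera to tool coordinates, whose origin is the TCP and whose axes are the tool frame's). Camera axes: x right, y down, z forward; pixel columns grow to the right and rows downward; lengths in m; the calibration is good to about 2 mm. A picture is of the moment at which its call begins: read the wrist's pose just before it. There is no depth.
- order.finish_job(): hands the job in, once; it reports no verdict.
Trained networks look in a picture, given as the dict that the camera call returned (one of the last four; its "shot" number tells which), for a name from the list of things; names that differ only in an ending like _2 or _b are one class to them, and where a whole thing is asked for, a point or a joint stands for the part that bears it (a point fixed in the world has none). Each returns a list of dicts, best first, with "p" (0 to 1); they miss things now and then, are a little off and sometimes report something else, mostly with a low value. They report only what shows in the picture. A call takes as long as a camera call.
- spotter.spot_in(query, picture): "rect" ([left, top, right, bottom] in pixels, round what is visible of it).
- spotter.cut_out(query, picture): "pixels" (400x640 bool, what is visible of it) and "rect" ([left, top, right, bottom] in pixels, round what is visible of it).
The state is a dict: "time_s": time; "q": joint angles; "dq": joint speeds; "effort": joint torques, N m; "eef_pos": TCP position; "eef_rot": TCP orientation; "wrist_force": force on the tool from outside, world axes, zero at the start; "moment": the same for the moment, N m; "opening": finger opening in m.
Only numpy, scipy, OpenCV 4.12 (cv2) and the standard library are available. Lean on these libraries where they do the work, as an engineer would, in place of code of your own. Each camera call takes 0.05 s, during which the arm holds its last target. There are 200 camera calls.

## Working session

There is one attempt and no reset: what is moved stays moved. The work goes in short steps, Python scripts to look and compute and a shell command to move; the robot and the scene stay as the last step left them, time stands still between calls to the robot, and variables do not carry over. Pictures are saved under pics/ and viewed, on a budget of 10 in all, crops included, one or two more only if the job needs it, and the job is handed in when it is done.

```bash
mkdir -p pics; cat > h.py <<'E'
import numpy as np, cv2
from scipy.spatial.transform import Rotation as Ro
from bench import manip, vision, order, spotter
def cam(name):
    s=manip.observe(); p=vision.snapshot(name)
    if name=="wrist":
        q=s["eef_rot"]; T=np.eye(4); T[:3,:3]=Ro.from_quat([q[1],q[2],q[3],q[0]]).as_matrix(); T[:3,3]=s["eef_pos"]
        W=T@np.array(p["tool_from_camera"]); R=W[:3,:3].T; t=-R@W[:3,3]
    else: R=np.array(p["R"]); t=np.array(p["t"])
    return p,R,t,np.array(p["intrinsics"]),np.array(p["dist_coeffs"])
def ray(c,uv):
    p,R,t,K,d=c; u=cv2.undistortPoints(np.array([[uv]],float),K,d)[0,0]
    v=R.T@np.array([u[0],u[1],1]); return -R.T@t, v/np.linalg.norm(v)
def onplane(c,uv,z):
    o,v=ray(c,uv); return o+v*(z-o[2])/v[2]
def proj(c,X):
    p,R,t,K,d=c; return cv2.projectPoints(np.array([X],float),cv2.Rodrigues(R)[0],t,K,d)[0][0,0]
def tri(a):
    A=0;b=0
    for c,uv in a:
        o,v=ray(c,uv); P=np.eye(3)-np.outer(v,v); A=A+P; b=b+P@o
    return np.linalg.solve(A,b)
def save(c,n): cv2.imwrite(f"pics/{n}.png",c[0]["pixels"][:,:,::-1])
E
python3 - <<'E'
from h import *
for n in ["scene","side","wrist"]:
    c=cam(n); save(c,n+"0"); print(n,"cam at",(-c[1].T@c[2]).round(3))
    for q in ["amber_wheel","amber_grip","clear_wheel"]:
        for r in spotter.cut_out(q,c[0])[:3]:
            m=r["pixels"]; ys,xs=np.nonzero(m); print(q,round(r["p"],2),np.round(r["rect"]),(xs.mean().round(1),ys.mean().round(1)),m.sum())
s=manip.observe(); print(s)
E
```

```text
scene cam at [ 0.918 -0.407  0.741]
amber_wheel 0.56 [191. 219. 270. 288.] (np.float64(227.9), np.float64(253.5)) 4102
amber_grip 0.6 [198. 215. 213. 240.] (np.float64(205.5), np.float64(228.0)) 249
clear_wheel 0.81 [387. 124. 450. 185.] (np.float64(418.2), np.float64(159.0)) 2271
side cam at [0.227 0.358 0.655]
amber_wheel 0.69 [353. 114. 427. 165.] (np.float64(390.9), np.float64(139.5)) 3250
amber_grip 0.74 [408. 120. 429. 150.] (np.float64(419.8), np.float64(133.5)) 325
wrist cam at [0.549 0.083 0.384]
amber_wheel 0.91 [186. 332. 314. 400.] (np.float64(248.7), np.float64(381.1)) 3538
{'time_s': 0.6, 'q': array([-6.65624204e-02,  2.99902900e-01,  1.52100031e+00,  4.59014022e-05,
        1.32068651e+00, -6.66386914e-02]), 'dq': array([ 7.00970105e-04,  2.82601826e-04,  1.52693242e-03,  4.74048106e-04,
        9.38139236e-05, -1.00935926e-03]), 'effort': array([-1.73422122e-03, -5.31481183e+01, -3.52828038e+01,  7.07835727e-02,
        2.13613763e-02,  6.93120023e-05]), 'eef_pos': array([5.49994477e-01, 3.01662749e-05, 2.05443857e-01]), 'eef_rot': array([-2.20897333e-05,  9.99999999e-01,  3.24550100e-05,  2.94274456e-06]), 'wrist_force': array([0.14300886, 1.01779386, 0.06020085]), 'moment': array([-0.00786399, -0.07042221, -0.01520648]), 'opening': 0.09396551778282297}
```

View pics/scene0.png

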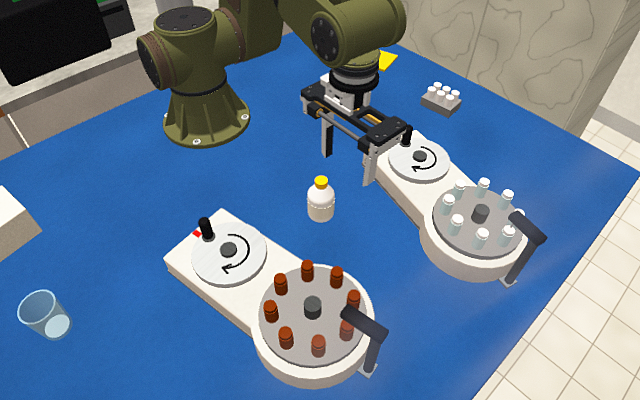

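View pics/side0.png

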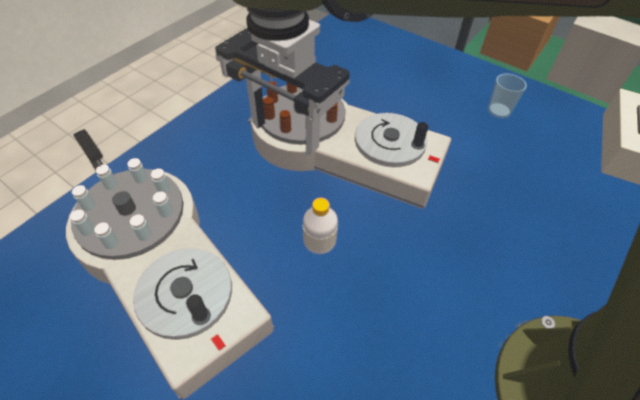

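The amber sampler stands on the robot's right. In the scene view its knob is at (205,228), its hub cap at (228,249) and the red mark at (196,234). In the side view the knob is at (420,134), the hub at (391,134) and the mark at (434,159). The masks agree with this.

```bash
python3 - <<'E'
from h import *
a=cam("scene"); b=cam("side")
def cc(c,q):
    r=spotter.cut_out(q,c[0])[0]; ys,xs=np.nonzero(r["pixels"]); return xs.mean(),ys.mean()
g=tri([(a,cc(a,"amber_grip")),(b,cc(b,"amber_grip"))]); print("grip",g.round(4))
h=tri([(a,(228.5,249.5)),(b,(391.5,134))]); print("hubcap",h.round(4), proj(a,h),proj(b,h))
for m,uv in ((a,(196,234)),(b,(434,159))): print("mark z.07",onplane(m,uv,.07).round(4))
d=g-h; print(np.hypot(*d[:2]),np.degrees(np.arctan2(d[1],d[0])))
E
```

```text
Traceback (most recent call last):
IndexError: list index out of range
```

```bash
python3 - <<'E'
from h import *
a=cam("scene"); b=cam("side")
g=tri([(a,(205.5,228)),(b,(419.8,133.5))]); print("grip",g.round(4),proj(a,g),proj(b,g))
h=tri([(a,(228.5,249.5)),(b,(391.5,134))]); print("hubcap",h.round(4), proj(a,h),proj(b,h))
for m,uv in ((a,(196,234)),(b,(434,159))): print("mark z.07",onplane(m,uv,.07).round(4))
d=g-h; print(np.hypot(*d[:2]),np.degrees(np.arctan2(d[1],d[0])))
E
```

```text
grip [ 0.4209 -0.2405  0.1114] [205.62065053 228.04360113] [419.92315007 133.45992178]
hubcap [ 0.4741 -0.2297  0.0874] [228.1034461  249.38096231] [391.11581676 134.10460529]
mark z.07 [ 0.3881 -0.2522  0.07  ]
mark z.07 [ 0.3793 -0.2378  0.07  ]
0.054249200387450285 -168.54298439028875
```

```bash
R='x'
python3 -m inch '[{"translation":[-0.0108,-0.02,0],"angular":[0,0,-0.114],"hand":0.07},{"translation":[-0.0108,-0.02,0],"angular":[0,0,-0.114],"hand":0.07},{"translation":[-0.0108,-0.02,0],"angular":[0,0,-0.114],"hand":0.07},{"translation":[-0.0108,-0.02,0],"angular":[0,0,-0.114],"hand":0.07},{"translation":[-0.0108,-0.02,0],"angular":[0,0,-0.114],"hand":0.07}]'
python3 -m inch '[{"translation":[-0.0108,-0.02,0],"angular":[0,0,-0.114],"hand":0.07},{"translation":[-0.0108,-0.02,0],"angular":[0,0,-0.114],"hand":0.07},{"translation":[-0.0108,-0.02,0],"angular":[0,0,-0.114],"hand":0.07},{"translation":[-0.0108,-0.02,0],"angular":[0,0,-0.114],"hand":0.07},{"translation":[-0.0108,-0.02,0],"angular":[0,0,-0.114],"hand":0.07}]'
python3 -m inch '[{"translation":[-0.0108,-0.02,0],"angular":[0,0,-0.114],"hand":0.07},{"translation":[-0.0108,-0.02,0],"angular":[0,0,-0.114],"hand":0.07},{"translation":[0,0,0],"angular":[0,0,0],"hand":0.07},{"translation":[0,0,0],"angular":[0,0,0],"hand":0.07}]'
python3 - <<'E'
from h import *
c=cam("wrist"); save(c,"wrist1"); print((-c[1].T@c[2]).round(3))
for q in ["amber_wheel","amber_grip"]:
    for r in spotter.cut_out(q,c[0])[:2]:
        m=r["pixels"]; ys,xs=np.nonzero(m); print(q,r["p"],r["rect"],xs.mean(),ys.mean(),m.sum())
print("pred",proj(c,(.4209,-.2405,.111)),proj(c,(.4741,-.2297,.0874)))
E
```

```text
time_s: 1.27
eef_pos: [0.4954, -0.1008, 0.2055]
eef_rot: [0.0, 0.959, -0.284, 0.0]
wrist_force: [0.8, 0.1, -0.4]
opening: 0.0704
time_s: 1.68
eef_pos: [0.4414, -0.2009, 0.2056]
eef_rot: [-0.0, 0.84, -0.542, 0.0]
wrist_force: [-0.3, -0.6, 0.4]
opening: 0.0699
time_s: 2.02
eef_pos: [0.4201, -0.2405, 0.2055]
eef_rot: [-0.0, 0.775, -0.632, 0.0]
wrist_force: [0.3, 0.6, 0.2]
opening: 0.0696
[ 0.502 -0.224  0.384]
amber_wheel 0.71 [233.2, 42.3, 401.5, 224.9] 317.6259494788907 125.0977300830242 22644
amber_grip 0.66 [302.1, 182.7, 330.7, 220.3] 316.7061403508772 202.3969298245614 912
pred [316.1744514  198.86347645] [316.31430973 128.55377214]
```

View pics/wrist1.png

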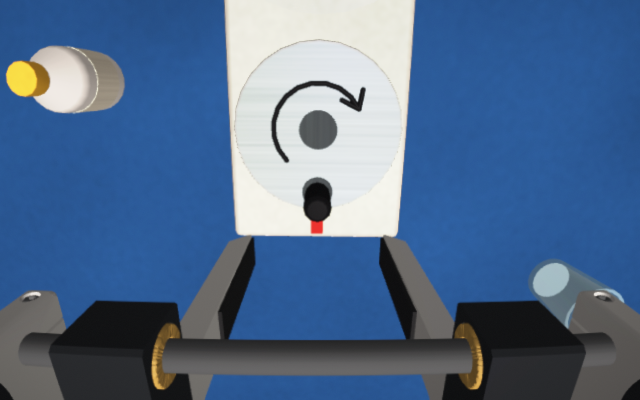

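The wrist view shows the hub cap at (318,130), the disc centred near (318,125), the knob top at (317,209) and the red mark at (317,227). The wheel heading is well aligned with the jaws.

```bash
python3 - <<'E'
from h import *
c=cam("wrist")
p=c[0]["pixels"].astype(int).sum(2)
for q in [(318,130,.092),(318,124.7,.084),(317,208.5,.136),(316.7,202.4,.112),(317,227,.07)]: print(q,onplane(c,q[:2],q[2]).round(4))
# tri with scene
a=cam("scene");b=cam("side")
print("cap tri",tri([(a,(228.5,249.5)),(b,(391.5,134)),(c,(318,130))]).round(4))
print("grip tri",tri([(a,(205.5,228)),(b,(419.8,133.5)),(c,(316.7,202.4))]).round(4))
for n,s in (("a",a),("b",b),("c",c)): print(n,proj(s,(.4735,-.2295,.092)))
# dark cap pixels in wrist
g=c[0]["pixels"]; m=(g.max(2)<130)[105:155,290:345]; n,l,st,ce=cv2.connectedComponentsWithStats(m.astype(np.uint8)); print(st[1:],ce[1:]+[290,105])
E
```

```text
(318, 130, 0.092) [ 0.4743 -0.2299  0.092 ]
(318, 124.7, 0.084) [ 0.4778 -0.2292  0.084 ]
(317, 208.5, 0.136) [ 0.4218 -0.24    0.136 ]
(316.7, 202.4, 0.112) [ 0.419  -0.2403  0.112 ]
(317, 227, 0.07) [ 0.3819 -0.2483  0.07  ]
cap tri [ 0.474  -0.2298  0.0874]
grip tri [ 0.4202 -0.2403  0.1116]
a [227.62806843 247.73435205]
b [391.6654228  132.55499038]
c [317.3392947  130.82838269]
[[  11    7   37   38 1128]] [[319.13741135 130.4858156 ]]
```

```bash
python3 -m inch '[{"translation":[0.0007,0.0003,-0.021],"angular":[0,0,0],"hand":0.07},{"translation":[0,0,-0.021],"angular":[0,0,0],"hand":0.07},{"translation":[0,0,-0.021],"angular":[0,0,0],"hand":0.07},{"translation":[0,0,-0.021],"angular":[0,0,0],"hand":0.07},{"translation":[0,0,-0.021],"angular":[0,0,0],"hand":0.07}]' 10
python3 -m inch '[{"translation":[0,0,0],"angular":[0,0,0],"hand":0.015},{"translation":[0,0,0],"angular":[0,0,0],"hand":0.015},{"translation":[0,0,0],"angular":[0,0,0],"hand":0.015},{"translation":[0,0,0],"angular":[0,0,0],"hand":0.015},{"translation":[0,0,0],"angular":[0,0,0],"hand":0.015}]' 10
python3 -m inch '[{"translation":[0,0,0],"angular":[0,0,0],"hand":0.015},{"translation":[0,0,0],"angular":[0,0,0],"hand":0.015},{"translation":[0,0,0],"angular":[0,0,0],"hand":0.015}]' 10
python3 - <<'E'
import numpy as np
a0=np.arctan2(-.2402+.2296,.4208-.4748)
p=lambda k:.055*np.array([np.cos(a0-np.radians(10*k)),np.sin(a0-np.radians(10*k))])
for k in range(36): print(k+1,(p(k+1)-p(k)).round(4),(p(k+1)+[.4748,-.2296]).round(4))
E
```

```text
time_s: 2.73
eef_pos: [0.4213, -0.2392, 0.0996]
eef_rot: [-0.0, 0.775, -0.631, 0.0]
wrist_force: [-1.0, -0.3, -0.2]
opening: 0.0702
time_s: 3.15
eef_pos: [0.4216, -0.24, 0.1016]
eef_rot: [-0.0, 0.775, -0.632, 0.001]
wrist_force: [0.9, 1.2, 0.1]
opening: 0.0402
time_s: 3.4
eef_pos: [0.4212, -0.2398, 0.1008]
eef_rot: [-0.0, 0.775, -0.632, 0.0]
wrist_force: [0.9, 0.3, 3.7]
opening: 0.0219
1 [-0.001   0.0095] [ 0.4198 -0.2307]
2 [0.0007 0.0096] [ 0.4205 -0.2211]
3 [0.0023 0.0093] [ 0.4228 -0.2118]
4 [0.0039 0.0088] [ 0.4266 -0.203 ]
5 [0.0053 0.008 ] [ 0.432  -0.1951]
6 [0.0066 0.0069] [ 0.4386 -0.1882]
7 [0.0077 0.0056] [ 0.4464 -0.1825]
8 [0.0086 0.0042] [ 0.455  -0.1783]
9 [0.0092 0.0027] [ 0.4642 -0.1756]
10 [0.0095 0.001 ] [ 0.4737 -0.1746]
11 [ 0.0096 -0.0007] [ 0.4833 -0.1753]
12 [ 0.0093 -0.0023] [ 0.4926 -0.1776]
13 [ 0.0088 -0.0039] [ 0.5014 -0.1814]
14 [ 0.008  -0.0053] [ 0.5093 -0.1868]
15 [ 0.0069 -0.0066] [ 0.5162 -0.1934]
16 [ 0.0056 -0.0077] [ 0.5219 -0.2012]
17 [ 0.0042 -0.0086] [ 0.5261 -0.2098]
18 [ 0.0027 -0.0092] [ 0.5288 -0.219 ]
19 [ 0.001  -0.0095] [ 0.5298 -0.2285]
20 [-0.0007 -0.0096] [ 0.5291 -0.2381]
21 [-0.0023 -0.0093] [ 0.5268 -0.2474]
22 [-0.0039 -0.0088] [ 0.523  -0.2562]
23 [-0.0053 -0.008 ] [ 0.5176 -0.2641]
24 [-0.0066 -0.0069] [ 0.511 -0.271]
25 [-0.0077 -0.0056] [ 0.5032 -0.2767]
26 [-0.0086 -0.0042] [ 0.4946 -0.2809]
27 [-0.0092 -0.0027] [ 0.4854 -0.2836]
28 [-0.0095 -0.001 ] [ 0.4759 -0.2846]
29 [-0.0096  0.0007] [ 0.4663 -0.2839]
30 [-0.0093  0.0023] [ 0.457  -0.2816]
31 [-0.0088  0.0039] [ 0.4482 -0.2778]
32 [-0.008   0.0053] [ 0.4403 -0.2724]
33 [-0.0069  0.0066] [ 0.4334 -0.2658]
34 [-0.0056  0.0077] [ 0.4277 -0.258 ]
35 [-0.0042  0.0086] [ 0.4235 -0.2494]
36 [-0.0027  0.0092] [ 0.4208 -0.2402]
```

Gripped: the opening is 21.9 mm. Starting the circle.

```bash
python3 -m inch '[{"translation":[-0.001,0.0095,0],"angular":[0,0,0],"hand":0.015},{"translation":[0.0007,0.0096,0],"angular":[0,0,0],"hand":0.015},{"translation":[0.0023,0.0093,0],"angular":[0,0,0],"hand":0.015},{"translation":[0.0039,0.0088,0],"angular":[0,0,0],"hand":0.015},{"translation":[0.0053,0.008,0],"angular":[0,0,0],"hand":0.015}]'
python3 -m inch '[{"translation":[0.0066,0.0069,0],"angular":[0,0,0],"hand":0.015},{"translation":[0.0077,0.0056,0],"angular":[0,0,0],"hand":0.015},{"translation":[0.0086,0.0042,0],"angular":[0,0,0],"hand":0.015},{"translation":[0.0092,0.0027,0],"angular":[0,0,0],"hand":0.015},{"translation":[0,0,0],"angular":[0,0,0],"hand":0.015}]'
python3 -m inch '[{"translation":[0,0,0],"angular":[0,0,0],"hand":0.015}]'
```

```text
time_s: 3.82
eef_pos: [0.4333, -0.194, 0.1009]
eef_rot: [-0.0, 0.775, -0.632, 0.001]
wrist_force: [7.6, -8.8, -1.8]
opening: 0.0217
time_s: 4.23
eef_pos: [0.4662, -0.1754, 0.1008]
eef_rot: [0.0, 0.775, -0.631, 0.002]
wrist_force: [2.7, -13.4, 3.5]
opening: 0.0215
time_s: 4.32
eef_pos: [0.4655, -0.1756, 0.1009]
eef_rot: [0.0, 0.775, -0.632, 0.002]
wrist_force: [2.5, -11.0, -0.4]
opening: 0.0216
```

```bash
python3 -m inch '[{"translation":[0.0095,0.0,0],"angular":[0,0,0],"hand":0.015},{"translation":[0.0096,-0.0007,0],"angular":[0,0,0],"hand":0.015},{"translation":[0.0093,-0.0023,0],"angular":[0,0,0],"hand":0.015},{"translation":[0.0088,-0.0039,0],"angular":[0,0,0],"hand":0.015},{"translation":[0.008,-0.0053,0],"angular":[0,0,0],"hand":0.015}]'
python3 -m inch '[{"translation":[0.0069,-0.0066,0],"angular":[0,0,0],"hand":0.015},{"translation":[0.0056,-0.0077,0],"angular":[0,0,0],"hand":0.015},{"translation":[0.0042,-0.0086,0],"angular":[0,0,0],"hand":0.015},{"translation":[0.0027,-0.0092,0],"angular":[0,0,0],"hand":0.015},{"translation":[0,0,0],"angular":[0,0,0],"hand":0.015}]'
python3 - <<'E'
from h import *
print({k:v for k,v in manip.observe().items() if k in("eef_pos","wrist_force","opening")})
a=cam("scene"); b=cam("wrist")
cv2.imwrite("pics/mid.png",np.vstack([cv2.resize(x,(480,300)) for x in(a[0]["pixels"],b[0]["pixels"])])[:,:,::-1])
E
```

```text
time_s: 4.73
eef_pos: [0.5096, -0.1873, 0.1007]
eef_rot: [0.001, 0.775, -0.632, -0.0]
wrist_force: [-9.1, -7.2, 7.8]
opening: 0.0221
time_s: 5.15
eef_pos: [0.5289, -0.2201, 0.1007]
eef_rot: [0.001, 0.775, -0.632, -0.0]
wrist_force: [-4.5, -2.0, 8.7]
opening: 0.0215
{'eef_pos': array([ 0.52892183, -0.22006095,  0.10073002]), 'wrist_force': array([-4.54985488, -1.97862193,  8.71877536]), 'opening': 0.021455008160826024}
```

View pics/mid.png

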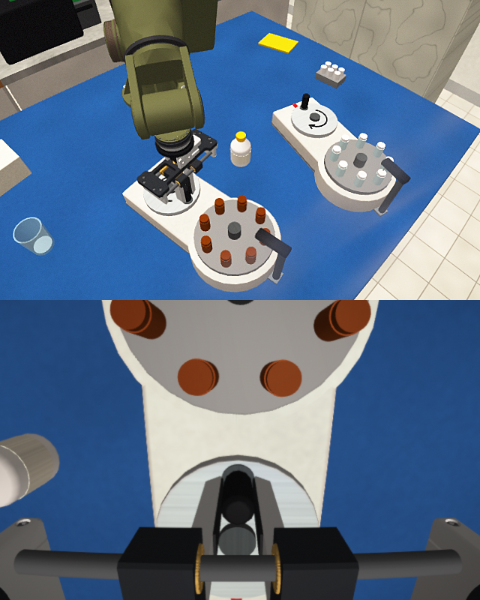

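At half-way the knob is still between the pads. It stands on the carousel side of the hub at (238,478) in the lower picture, and the other sampler is untouched. I'll go on with the second half.

```bash
python3 -m inch '[{"translation":[0.001,-0.0095,0],"angular":[0,0,0],"hand":0.015},{"translation":[-0.0007,-0.0096,0],"angular":[0,0,0],"hand":0.015},{"translation":[-0.0023,-0.0093,0],"angular":[0,0,0],"hand":0.015},{"translation":[-0.0039,-0.0088,0],"angular":[0,0,0],"hand":0.015},{"translation":[-0.0053,-0.008,0],"angular":[0,0,0],"hand":0.015}]'
python3 -m inch '[{"translation":[-0.0066,-0.0069,0],"angular":[0,0,0],"hand":0.015},{"translation":[-0.0077,-0.0056,0],"angular":[0,0,0],"hand":0.015},{"translation":[-0.0086,-0.0042,0],"angular":[0,0,0],"hand":0.015},{"translation":[-0.0092,-0.0027,0],"angular":[0,0,0],"hand":0.015},{"translation":[0,0,0],"angular":[0,0,0],"hand":0.015}]'
```

```text
time_s: 5.67
eef_pos: [0.5182, -0.2639, 0.1008]
eef_rot: [-0.0, 0.775, -0.632, -0.0]
wrist_force: [-0.7, 2.8, 5.9]
opening: 0.0214
time_s: 6.08
eef_pos: [0.4843, -0.2842, 0.1007]
eef_rot: [0.0, 0.775, -0.632, -0.0]
wrist_force: [-0.1, -0.7, 3.1]
opening: 0.0218
```

```bash
python3 -m inch '[{"translation":[-0.0095,-0.001,0],"angular":[0,0,0],"hand":0.015},{"translation":[-0.0096,0.0007,0],"angular":[0,0,0],"hand":0.015},{"translation":[-0.0093,0.0023,0],"angular":[0,0,0],"hand":0.015},{"translation":[-0.0088,0.0039,0],"angular":[0,0,0],"hand":0.015},{"translation":[-0.008,0.0053,0],"angular":[0,0,0],"hand":0.015}]'
python3 -m inch '[{"translation":[-0.0069,0.0066,0],"angular":[0,0,0],"hand":0.015},{"translation":[-0.0056,0.0077,0],"angular":[0,0,0],"hand":0.015},{"translation":[-0.0042,0.0086,0],"angular":[0,0,0],"hand":0.015},{"translation":[-0.0027,0.0096,0],"angular":[0,0,0],"hand":0.015},{"translation":[0,0,0],"angular":[0,0,0],"hand":0.015}]'
python3 -m inch '[{"translation":[0,0,0],"angular":[0,0,0],"hand":0.015},{"translation":[0,0,0],"angular":[0,0,0],"hand":0.015}]'
```

```text
time_s: 6.5
eef_pos: [0.4398, -0.2728, 0.1007]
eef_rot: [0.0, 0.775, -0.632, 0.0]
wrist_force: [3.1, 1.3, 5.3]
opening: 0.0218
time_s: 6.92
eef_pos: [0.4204, -0.2387, 0.1007]
eef_rot: [-0.0, 0.775, -0.632, -0.0]
wrist_force: [-3.6, 1.4, 5.3]
opening: 0.0215
time_s: 7.08
eef_pos: [0.4205, -0.2397, 0.1007]
eef_rot: [0.0, 0.775, -0.632, -0.0]
wrist_force: [-2.2, 0.8, 8.7]
opening: 0.0215
```

Back at the start within 1 mm. Next I release, lift and look.

```bash
python3 -m inch '[{"translation":[0,0,0],"angular":[0,0,0],"hand":0.06},{"translation":[0,0,0],"angular":[0,0,0],"hand":0.06},{"translation":[0,0,0],"angular":[0,0,0],"hand":0.06},{"translation":[0,0,0],"angular":[0,0,0],"hand":0.06},{"translation":[0,0,0],"angular":[0,0,0],"hand":0.06}]'
python3 -m inch '[{"translation":[0,0,0.01],"angular":[0,0,0],"hand":0.06},{"translation":[0,0,0.02],"angular":[0,0,0],"hand":0.06},{"translation":[0,0,0.025],"angular":[0,0,0],"hand":0.06},{"translation":[0,0,0.025],"angular":[0,0,0],"hand":0.06},{"translation":[0,0,0.025],"angular":[0,0,0],"hand":0.06}]'
python3 -m inch '[{"translation":[0,0,0],"angular":[0,0,0],"hand":0.06},{"translation":[0,0,0],"angular":[0,0,0],"hand":0.06}]'
python3 - <<'E'
from h import *
a=cam("scene"); b=cam("wrist")
cv2.imwrite("pics/end.png",np.vstack([cv2.resize(x,(480,300)) for x in(a[0]["pixels"],b[0]["pixels"])])[:,:,::-1])
for r in spotter.cut_out("amber_grip",b[0])[:1]:
    ys,xs=np.nonzero(r["pixels"]); k=onplane(b,(xs.mean(),ys.mean()),.112); print(r["p"],k, np.degrees(np.arctan2(k[1]+.2298,k[0]-.4748)))
E
```

```text
time_s: 7.5
eef_pos: [0.4209, -0.2401, 0.1002]
eef_rot: [0.0, 0.775, -0.632, -0.0]
wrist_force: [-0.1, -0.7, 0.4]
opening: 0.0515
time_s: 7.92
eef_pos: [0.4209, -0.2402, 0.2074]
eef_rot: [-0.0, 0.775, -0.632, 0.0]
wrist_force: [0.8, -0.2, 0.2]
opening: 0.06
time_s: 8.08
eef_pos: [0.4214, -0.2405, 0.2069]
eef_rot: [-0.0, 0.775, -0.632, 0.001]
wrist_force: [0.7, 0.4, -0.5]
opening: 0.06
0.72 [ 0.41827475 -0.24045977  0.112     ] -169.32034678114837
```

View pics/end.png

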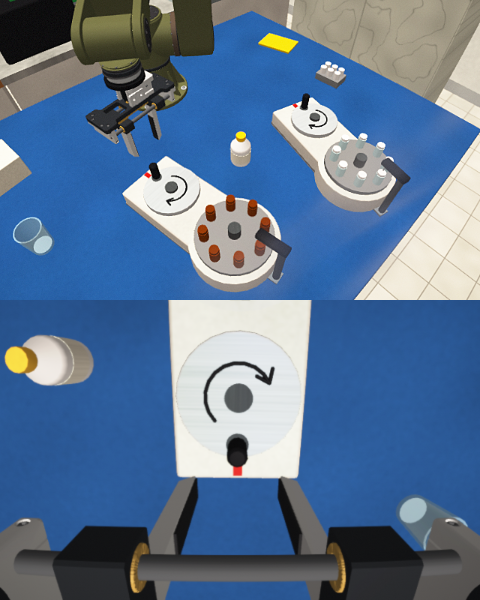

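The knob, at (237,452) in the lower picture, is in line with the red mark at (237,471). The gripper is clear, and the other wheel's knob is still at its mark.

```bash
python3 -c "
from bench import order; print(order.finish_job())"
```

```text
the job is handed in; nothing more can be done
None
```

I turned the amber sampler's handwheel clockwise through one full revolution by its knob, let go with the knob back at the red mark, and handed the job in at about 8 s of the 51 s allowed.

- **Wheel position:** the last wrist picture puts the knob at -169.3°, against about -168.5° measured at the start, so it is within about 1° of one revolution. A picture at half-way showed the knob still held, on the carousel side of the hub.
- **Force:** the wrist force I read stayed at or below about 17 N. It was highest early in the turn because the path was slightly off in y, so I corrected it by 1 mm.
- **At the end:** the gripper was open and about 70 mm above the knob, reading near-zero force. The pale-vial sampler was never approached, and its knob is still at its mark in the last scene picture.
- **Checks that disagreed:** the disc outline put the hub about 3 mm off the hub-cap position, so I used the hub-cap and knob fix. The network also missed the amber knob in one repeat call, so I reused the earlier detection.

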